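# Run the optics train home on the optical rail

### The job

Push the row of three touching carriers along the optical rail, all together as one train, until they sit snug against the end stop, and finish still pressing them lightly against it, so that they stay held home while a colleague tightens their clamp screws. Push with a fingertip on the foot of the last carrier, without lifting or gripping anything and keeping off the optics, and meet the stop gently. Leave the lone carrier with the glass cube at the other end of the rail, and the things lying around, where they are.

Things in the scene. Friction and masses are not known exactly. Their poses are not given: they have to be found in the camera images.
- rail: aluminium optical rail screwed to the table, 400 mm long along its y axis, 30 mm high; its head is 40 mm wide (x), its foot 56 mm. Origin: centre of its underside, on the table. Carriers (0.16 to 0.28 kg) sit astride the head by their weight, with 1 mm play each side; each slides with a drag of about 0.3 to 0.9 N.
- end_stop: end stop clamped immovably astride the rail near one of its ends (which one differs): a plain dark block 30 mm along the rail (its y, faces at +-15 mm), 58 mm across at the foot, standing 40 mm above the rail head, with a knurled screw on top to 54 mm. Origin: its middle, on top of the rail head, 30 mm above the table; y along the rail.
- lens_carrier: dark rail carrier with a round lens in a thick black ring. One of the three that touch in a row (any order). Foot: plate 40 mm along the rail (its y, +-20), 58 mm across (x), 14 mm thick (z 0 to 14 mm); skirts hang 12 mm beside the rail head; clamp screw stands out to 41 mm at +x. Origin: middle of the plate's underside, on the rail head, 30 mm above the table; z up.
- iris_carrier: dark rail carrier with a thin round iris diaphragm that has a small lever. One of the three that touch in a row (any order). Foot, origin, mass and axes as for the lens carrier.
- filter_carrier: dark rail carrier with a square filter frame. One of the three that touch in a row (any order). Foot, origin, mass and axes as for the lens carrier.
- cube_carrier: dark rail carrier with a glass beam-splitter cube, parked alone at the end of the rail away from the stop, at least 55 mm clear of the row; not to be moved. Foot, origin and axes as for the lens carrier; its cube is 34 mm square and reaches 50 mm above the rail head.
- lens_mount: the round lens mount, 32 mm across and 12 mm thick along the rail, fixed over the middle of the lens carrier; it spans 14 to 52 mm above the rail head. Must not be touched. Origin and axes: those of its carrier.
- iris_mount: the round iris mount, 32 mm across and 8 mm thick along the rail, with a thin lever, fixed over the middle of the iris carrier; it spans 14 to 52 mm above the rail head. Must not be touched. Origin and axes: those of its carrier.
- filter_mount: the square filter frame, 34 x 34 mm and 8 mm thick along the rail, fixed over the middle of the filter carrier; it spans 14 to 52 mm above the rail head. Must not be touched. Origin and axes: those of its carrier.
- cube_mount: the beam-splitter cube fixed on the parked carrier. Must not be touched. Origin and axes: those of its carrier.
- hex_driver: hex screwdriver lying on the table beyond the rail: handle 22 mm thick and 85 mm long along its -x, 4 mm blade 75 mm long along +x; origin on the table under the joint of handle and blade. Bystander.
- post_holder: dark upright post holder, 25 mm across on a 32 mm foot, 50 mm high, beyond the rail; origin at the centre of its underside. Bystander.
- culture_dish: flat clear round dish, 59 mm across, 13 mm high, on the robot's side of the rail; origin at the centre of its underside. Bystander.
Not all that is in view belongs to the job. Leave any green or pink look-alike of the lens_carrier alone.

How it is judged:
By the outcome, as a careful person would: the job done as asked, in the order asked, and still so for the second after the job is handed in, while the arm keeps its last pose, push and grip.
It also fails if it takes over 35 s, if anything falls off the work surface, if the arm or the gripper's body presses on something with over 40 N, if the wrist force passes 120 N, or if a joint passes its speed limit or range.

### The arm

A 6-joint arm with a two-finger parallel gripper is mounted at the origin on the work surface. World frame = base frame: x ahead of the robot, y to its left, z up, the work surface at z = 0. Lengths are in m, angles in rad, forces in N, time in s.
With the tool pointing down it reaches from about 0.35 to 0.975 m from the base axis. Payload 4.9 kg.
Tool frame: the origin (TCP) lies at the very end of the fingers, on their centre line; the grasp point (between the pads) lies 19 mm behind it; z points along the fingers, y is the line along which they close (so a half turn about z gives the same grasp; the last joint's range is limited). The gripper opens to 85 mm and grips with 20 to 120 N. Pads are 22 mm wide; open, the fingers measure 114 mm over their backs; the gripper's body (76 mm by 85 mm) begins 54 mm behind the grasp point. The pads swing forward as they close: fully open they stand 13 mm farther back than shut.
Start: joints at [1.138, 0.053, 1.613, -0, 1.476, -0.119], TCP at [0.193, 0.594, 0.192] pointing down, gripper open.
Joint ranges: [-3.01, 3.01], [-1.01, 2.22], [0.06, 2.58], [-1.02, 4.17], [0.09, 2.62], [-3.14, 3.14]. Speed limits (rad/s): [2.57, 2.57, 3.14, 3.14, 3.14, 3.14].

### API

Orientations are given as a unit quaternion [x, y, z, w].
In Python, from bench import state, capture, job_done gives the robot as it stands.
- The arm moves only by the tool play_rows, never from a script. Its argument "motion" is one flat list of numbers, 7 for each row, row after row: the finger opening in cm, from 0 to 8.54, then the shift along the tool's x, y, z in cm, then the turn, a rotation vector about the tool's x, y, z in rad. In form: [hand, x, y, z, rx, ry, rz, hand, x, y, z, rx, ry, rz, ...]. A call has 1 to 5 rows; each row shifts and turns the commanded pose from where the row before left it, along the tool's axes as they then stand; what a row does not reach is not made up. A row lasts 1/10 s, in which the tool goes at most 50 mm and 8.59 degrees, less where a joint would pass 70% of its speed; a pose out of reach is approached as far as the arm can. A call is refused whole if a number of a shift passes 5 or a number of a turn 0.15, either way. A call with a gripper value outside its range is refused whole. The fingers move at their own pace and stop on an object; the grip force is fixed at half the most. Time passes only in rows, so rows that do not move let the fingers close. It gives the time, the measured TCP pose, the force, the opening and the grip force at its end, in the units of the state.
- state(): the state, without advancing time (a new reading comes with each control period).
- capture(name): name is "scene" or "top"; returns a dict with "image" (480x640x3 uint8, red, green, blue), "depth" (480x640 float32, m along the optical axis (not along the pixel's ray), 0 where there is no reading), "mtx" (3x3 intrinsics, pixels), "pose" (4x4, takes a point from camera to world coordinates). Camera axes: x right, y up, looking along -z (the intrinsics and any distortion apply to the point x, -y, -z); pixel columns grow to the right and rows downward; lengths in m; the calibration is good to about 2 mm. A picture is of the moment at which its call begins.
- job_done(): hands the job in; it is judged then, once.
The state is a dict: "clock": time; "joints": joint angles; "qvel": joint speeds; "effort": joint torques, N m; "eef_pos": TCP position; "ee_rot": TCP orientation; "force": force on the tool from outside, world axes, zero at the start; "torque": the same for the moment, N m; "grip_width": opening from 0.0 (shut) to 1.0 (fully open); "grip_force": force on a finger pad.
Only numpy, scipy, OpenCV 4.12 (cv2) and the standard library are available. Lean on these libraries where they do the work, as an engineer would, in place of code of your own. Each camera call takes 0.05 s, during which the arm holds its last target. There are 200 camera calls.

## Working session

There is one attempt and no reset: what is moved stays moved. The work goes in short steps, Python scripts to look and compute and a tool call to move; the robot and the scene stay as the last step left them, time stands still between calls to the robot, and variables do not carry over. Pictures are saved under pics/ and viewed, at most 10 in all, crops included, and the job is handed in when it is done.

Besides the shell and the picture viewer there is one more tool, called as name(argument=value, ...) on one line, values as JSON. play_rows: Moves the arm, as the interface text tells. Its arguments: {"type":"object","properties":{"motion":{"type":"array","items":{"type":"number"}}},"required":["motion"]}

```bash
mkdir -p pics
cat > h.py <<'E'
import numpy as np,cv2
from bench import state,capture,job_done
def snap(n):
    c=capture(n); np.savez(''+n+'.npz',**{k:np.asarray(v) for k,v in c.items()}); return c
def w(c,u,v,z=None):
    K=c['mtx'];P=c['pose'];r=np.array([(u-K[0,2])/K[0,0],-(v-K[1,2])/K[1,1],-1.])
    if z is None: d=c['depth'][int(round(v)),int(round(u))]
    else: d=(z-P[2,3])/(P[:3,:3]@r)[2]
    return P[:3,:3]@(r*d)+P[:3,3]
E
python3 - <<'E'
from h import *
for n in('scene','top'):
    c=snap(n); cv2.imwrite(f'pics/{n}0.png',c['image'][...,::-1]); print(n,c['pose'].round(3).tolist(),c['mtx'].tolist(),[k for k in c])
print(state())
E
```

```text
scene [[0.227, -0.658, 0.718, 1.055], [0.974, 0.138, -0.181, -0.094], [0.02, 0.741, 0.672, 0.51], [0.0, 0.0, 0.0, 1.0]] [[500.736071775735, 0.0, 324.1923073625988], [0.0, 500.736071775735, 248.00088210622656], [0.0, 0.0, 1.0]] ['image', 'depth', 'mtx', 'pose']
top [[0.018, 0.99, -0.139, 0.463], [-0.999, 0.022, 0.025, 0.037], [0.027, 0.138, 0.99, 0.968], [0.0, 0.0, 0.0, 1.0]] [[533.2058998999458, 0.0, 316.4944523693677], [0.0, 533.2058998999458, 249.16190312541343], [0.0, 0.0, 1.0]] ['image', 'depth', 'mtx', 'pose']
{'clock': 0.1, 'joints': array([ 1.13795971e+00,  5.32761188e-02,  1.61415776e+00,  4.61871209e-07,
        1.47599978e+00, -1.19020937e-01]), 'qvel': array([-0.00162891,  0.00023657, -0.00183237, -0.00165585, -0.0021263 ,
        0.00010676]), 'effort': array([ 5.43655260e-04, -3.94905353e+01, -3.71363175e+01, -1.48791046e-04,
        3.89001114e-03, -1.04027831e-05]), 'eef_pos': array([0.19267483, 0.59389176, 0.19089451]), 'ee_rot': array([ 1.56264742e-01,  9.87714778e-01, -8.85621226e-04, -2.51003979e-04]), 'force': array([-0.13915711,  0.13864905,  0.29897038]), 'torque': array([-0.00840811, -0.00307792, -0.07651724]), 'grip_force': 0.0, 'grip_width': 0.9970702312666507}
```

View pics/top0.png

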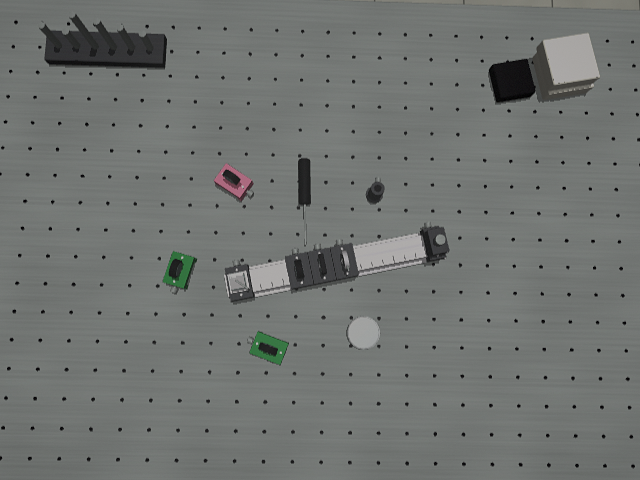

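View pics/scene0.png

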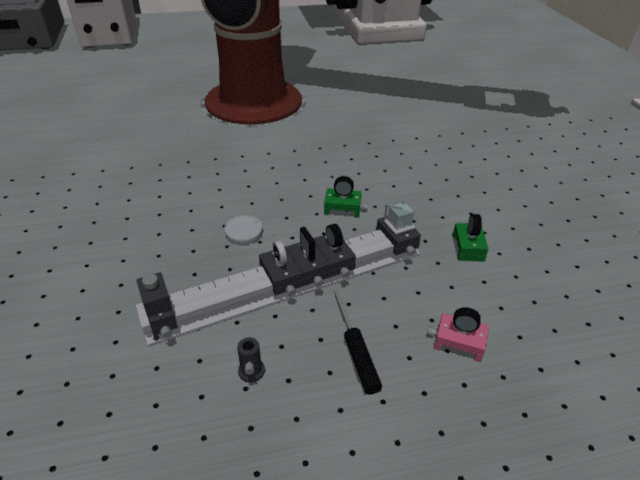

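The top view shows the cube carrier at (238,282), the row from about (290,270) to (355,262), and the stop at (434,243). So the push runs image-right, which is −y. I'll enlarge to measure.

Run:
```python
from h import *
c=dict(np.load('top.npz'))
im=c['image'][215:315,215:455,::-1]
cv2.imwrite('pics/topc.png',cv2.resize(im,(792,330),interpolation=cv2.INTER_CUBIC))
for p in[(260,278),(270,276),(400,249),(390,252),(252,268),(311,265),(238,281)]: print(p,w(c,*p).round(4))
```

```text
(260, 278) [0.5407 0.1122 0.0301]
(270, 276) [0.5446 0.0948 0.0295]
(400, 249) [ 0.5976 -0.1352  0.0297]
(390, 252) [ 0.5918 -0.1173  0.0296]
(252, 268) [0.5604 0.129  0.0069]
(311, 265) [0.5641 0.0232 0.0433]
(238, 281) [0.5309 0.1447 0.0786]
```

View pics/topc.png

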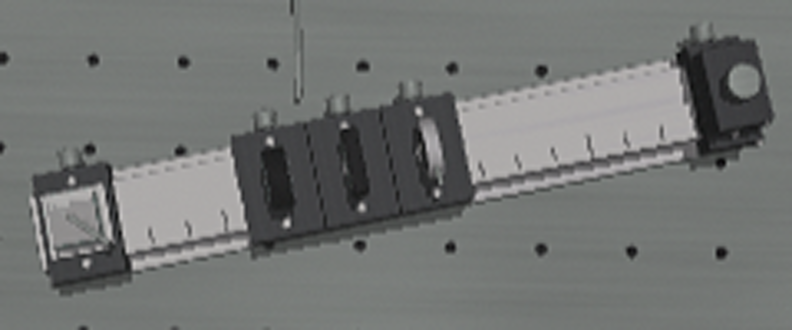

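```bash
cat > m.py <<'E'
from h import *
c=dict(np.load('top.npz'))
f=lambda x,y,z: w(c,215+(x+.5)/3.3-.5,215+(y+.5)/3.3-.5,z)
P={k:f(*v) for k,v in dict(rearA=(232,138,.044),rearB=(253,245,.044),frA=(457,96,.044),frB=(475,200,.044),cubA=(110,168,.044),cubB=(130,270,.044),stA=(697,45,.07),stB=(710,150,.07),stfootA=(678,48,.03),stfootB=(697,140,.03)).items()}
for k,v in P.items(): print(k,v.round(4))
d=P['frA']+P['frB']-P['rearA']-P['rearB']; print('len row',np.linalg.norm(d)/2); d/=np.linalg.norm(d)
d2=f(680,60,.03)-f(113,172,.03); d2/=np.linalg.norm(d2)
print('dir',d,d2,np.arctan2(d[1],d[0]),np.arctan2(d2[1],d2[0]))
o=(P['rearA']+P['rearB'])/2
for k,v in P.items(): print(k,'along',((v-o)@d).round(4),'across',((v-o)@np.array([-d[1],d[0],0])).round(4))
E
python3 m.py
python3 - <<'E'
from h import *
c=dict(np.load('top.npz'))
# mask of points in 3D
v,u=np.mgrid[200:330,215:470]
K=c['mtx'];P=c['pose'];d=c['depth'][200:330,215:470]
X=np.stack([(u-K[0,2])/K[0,0]*d,-(v-K[1,2])/K[1,1]*d,-d],-1)@P[:3,:3].T+P[:3,3]
for lo,hi,n in((.027,.033,'rail'),(.0415,.0465,'plates'),(.066,.074,'stoptop')):
    m=(X[...,2]>lo)&(X[...,2]<hi); p=X[m][:,:2]
    m2=cv2.connectedComponentsWithStats(m.astype(np.uint8))
    for i in range(1,m2[0]):
        if m2[2][i,4]<60: continue
        q=X[m2[1]==i]; r=cv2.minAreaRect(q[:,:2].astype(np.float32)*1000); print(n,m2[2][i,4],q[:,2].mean().round(4),r)
E
```

```text
rearA [0.578  0.0689 0.044 ]
rearB [0.5217 0.0565 0.044 ]
frA [ 0.603 -0.05   0.044]
frB [ 0.5478 -0.06    0.044 ]
cubA [0.5607 0.1326 0.044 ]
cubB [0.5074 0.1203 0.044 ]
stA [ 0.6287 -0.1726  0.07  ]
stB [ 0.5738 -0.1788  0.07  ]
stfootA [ 0.6342 -0.1715  0.03  ]
stfootB [ 0.584  -0.1814  0.03  ]
len row 0.12041374763810686
dir [ 2.12238953e-01 -9.77217799e-01  4.61003435e-16] [ 0.2163562 -0.9763145  0.       ] -1.356930784406133 -1.3527156051336915
rearA along -0.0001 across 0.0288
rearB along 0.0001 across -0.0288
frA along 0.1214 across 0.0281
frB along 0.1194 across -0.0281
cubA along -0.066 across 0.0254
cubB along -0.0653 across -0.0292
stA along 0.2467 across 0.0272
stB along 0.2411 across -0.0279
stfootA along 0.2468 across 0.0328
stfootB along 0.2458 across -0.0184
rail 1458 0.0298 ((590.6044921875, -117.43939208984375), (40.072509765625, 127.21296691894531), 12.609031677246094)
rail 799 0.0297 ((542.829345703125, 96.23141479492188), (39.84146499633789, 66.34715270996094), 12.47288703918457)
plates 1651 0.0437 ((563.3411254882812, 4.88739013671875), (58.0198860168457, 120.13130950927734), 12.691154479980469)
plates 326 0.0437 ((531.2301025390625, 147.89077758789062), (57.9527702331543, 39.955528259277344), 12.530661582946777)
stoptop 345 0.0698 ((607.737548828125, -193.14015197753906), (43.838008880615234, 31.376651763916016), 12.842604637145996)
```

```bash
cat > g.py <<'E'
import sys
from h import *
from scipy.spatial.transform import Rotation as R
th=np.radians(12.55); d=np.array([np.sin(th),-np.cos(th),0])
rear=np.array([.5503,.0635,.036])
def rem(back,z,yaw=12.55):
    s=state();p=rear-back*d;p[2]=z
    Rc=R.from_quat(s['ee_rot']);Y=np.array([np.cos(np.radians(yaw)),np.sin(np.radians(yaw)),0]);Z=np.array([0,0,-1.])
    Rt=R.from_matrix(np.stack([np.cross(Y,Z),Y,Z],1))
    print('t',s['clock'],'pos',s['eef_pos'].round(4),'shift cm',(Rc.inv().apply(p-s['eef_pos'])*100).round(2),'turn',(Rc.inv()*Rt).as_rotvec().round(3),'F',s['force'].round(2),'w',s['grip_width'],'along',((s['eef_pos']-rear)@d).round(4))
if __name__=='__main__': rem(float(sys.argv[1]),float(sys.argv[2]))
E
python3 g.py 0.025 0.15
```

```text
t 0.1 pos [0.1927 0.5939 0.1909] shift cm [-49.12 -37.25   4.15] turn [-2.000e-03  1.000e-03  1.038e+00] F [-0.14  0.14  0.3 ] w 0.9970702312666507 along -0.5954
```

play_rows(motion=[0,-3.3,-2.5,0,0,0,0,0,-3.3,-2.5,0,0,0,0,0,-3.3,-2.5,0,0,0,0,0,-3.3,-2.5,0,0,0,0,0,-3.3,-2.5,0,0,0,0])

```text
clock: 0.6
eef_pos: [0.3116, 0.423, 0.1914]
ee_rot: [0.156, 0.988, -0.0, -0.0]
force: [0.7, -0.4, -1.2]
grip_width: 0.149
grip_force: 0.0
```

play_rows(motion=[0,-3.3,-2.5,0,0,0,0,0,-3.3,-2.5,0,0,0,0,0,-3.3,-2.5,0,0,0,0,0,-3.3,-2.5,0,0,0,0,0,-3.3,-2.5,0,0,0,0])

```text
clock: 1.1
eef_pos: [0.43, 0.2532, 0.1916]
ee_rot: [0.156, 0.988, -0.0, -0.0]
force: [-0.4, -0.2, 0.1]
grip_width: 0.002
grip_force: 0.0
```

play_rows(motion=[0,-3.3,-2.5,0,0,0,0,0,-3.3,-2.5,0,0,0,0,0,-3.3,-2.5,0,0,0,0,0,-3.3,-2.5,0,0,0,0,0,-2.9,-2.2,0,0,0,0])

```text
clock: 1.6
eef_pos: [0.5457, 0.0872, 0.1915]
ee_rot: [0.157, 0.988, -0.0, -0.0]
force: [0.2, 0.6, 0.8]
grip_width: 0.002
grip_force: 0.0
```

play_rows(motion=[0,0,0,0,0,0,0.14,0,0,0,0,0,0,0.14,0,0,0,0,0,0,0.14,0,0,0,0,0,0,0.14,0,0,0,0,0,0,0.14])

```text
clock: 2.1
eef_pos: [0.5447, 0.089, 0.1913]
ee_rot: [0.488, 0.873, -0.0, -0.0]
force: [-0.0, 0.6, 0.1]
grip_width: -0.0
grip_force: 0.0
```

play_rows(motion=[0,0,0,0,0,0,0.14,0,0,0,0,0,0,0.14,0,0,0,0,0,0,0.06,0,0,0,0,0,0,0,0,0,0,0,0,0,0])

```text
clock: 2.6
eef_pos: [0.5448, 0.0891, 0.1916]
ee_rot: [0.626, 0.78, -0.0, -0.0]
force: [0.0, -0.6, -0.2]
grip_width: -0.001
grip_force: 0.0
```

```bash
python3 g.py 0.025 0.11
```

```text
t 2.6 pos [0.5448 0.0891 0.1916] shift cm [-0.12 -0.02  8.16] turn [-0.001 -0.    -0.001] F [ 0.03 -0.6  -0.16] w -0.0011641905045971116 along -0.0262
```

play_rows(motion=[0,0,0,3,0,0,0,0,0,0,3,0,0,0,0,0,0,3,0,0,0,0,0,0,1,0,0,0,0,0,0,0,0,0,0])

```text
clock: 3.1
eef_pos: [0.5436, 0.089, 0.09]
ee_rot: [0.626, 0.78, -0.001, -0.002]
force: [0.1, -0.2, 0.7]
grip_width: -0.0
grip_force: 0.0
```

Run:
```python
from h import *
import g; g.rem(.025,.036)
c=snap('scene'); cv2.imwrite('pics/s1.png',cv2.resize(c['image'][130:330,200:460,::-1],(780,600),interpolation=cv2.INTER_CUBIC))
```

```text
t 3.1 pos [0.5436 0.089  0.09  ] shift cm [-0.14  0.12  5.4 ] turn [-0.004 -0.001 -0.001] F [ 0.1  -0.2   0.74] w -0.00043438393039925345 along -0.0264
```

View pics/s1.png

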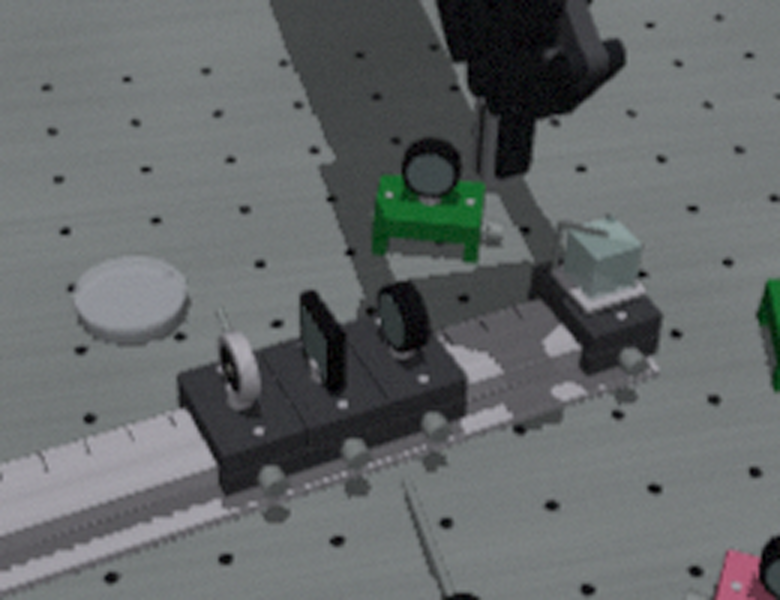

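The lens carrier is last in the row and the closed fingers are over the gap at (515,170). Next I'll check the finger profile along the rail by height, because the lens mount reaches 82 mm.

Run:
```python
from h import *
import g
s=state();c=snap('scene');c2=snap('top')
for c in(c,c2):
    v,u=np.mgrid[0:480,0:640];K=c['mtx'];P=c['pose'];D=c['depth']
    X=np.stack([(u-K[0,2])/K[0,0]*D,-(v-K[1,2])/K[1,1]*D,-D],-1)@P[:3,:3].T+P[:3,3]
    q=(X-s['eef_pos'])[D>0]; h=q[:,2];al=q@g.d;ac=q@np.array([-g.d[1],g.d[0],0])
    m=(abs(al)<.09)&(abs(ac)<.09)&(h>-.003)
    for lo in np.arange(-.002,.13,.008):
        k=m&(h>=lo)&(h<lo+.008)
        if k.sum()>3: print(round(lo*1e3),k.sum(),'along',(np.percentile(al[k],[1,99])*1e3).round(1),'across',(np.percentile(ac[k],[1,99])*1e3).round(1))
    print()
```

```text
38 46 along [-7.6 12.2] across [-3.  12.6]
46 103 along [-5.9 12.3] across [-3.9 15.8]
54 100 along [-5.5 12.2] across [-6.1 16.2]
62 111 along [-6.  12.6] across [-4.6 15.8]
70 75 along [-5.1 12.4] across [-6.7 15.4]
78 90 along [-9.2 14.5] across [-26.   30.4]
86 244 along [-9.6 14.5] across [-32.4  37. ]
94 182 along [-10.6  13.8] across [-38.   44.2]
102 314 along [-9.2 18.3] across [-44.2  50.2]
110 287 along [-10.2  18.5] across [-50.9  56.9]
118 366 along [-8.5 18.2] across [-56.   62.7]
126 515 along [-10.6  20.4] across [-56.2  63.2]

102 6 along [11.3 13. ] across [-45.5 -29.7]
110 9 along [ 9.1 13. ] across [-47.3 -34.4]
118 15 along [-9.6 12.8] across [-46.  -39.1]
126 161 along [-11.7  13.5] across [-60.7 -40.7]
```

Run:
```python
from h import *
import g
s=state();c=dict(np.load('scene.npz'));K=c['mtx'];P=c['pose']
for z in(.09,.13):
    p=s['eef_pos'].copy();p[2]=z
    q=P[:3,:3].T@(p-P[:3,3]);print(z,K[0,0]*q[0]/-q[2]+K[0,2],-K[1,1]*q[1]/-q[2]+K[1,2],-q[2])
print(s['eef_pos'],c['depth'][170:200:2,372].round(3))
cv2.imwrite('pics/s2.png',cv2.resize(c['image'][140:270,310:450,::-1],(640,594),interpolation=cv2.INTER_CUBIC))
```

```text
0.09 364.6842994846378 212.27645520921058 0.6800823108450291
0.13 366.97491025584713 188.0967412561093 0.653219484025093
[0.54652644 0.08912099 0.09405606] [0.601 0.62  0.626 0.627 0.626 0.629 0.638 0.637 0.635 0.649 0.874 0.868
 0.863 0.862 0.856]
```

View pics/s2.png

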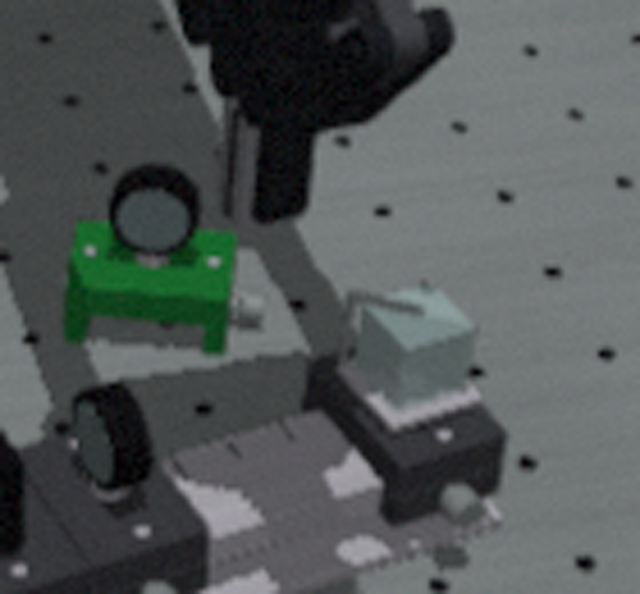

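The visible fingertip at (285,215) in the crop sits near z 0.13, but the reported TCP is about 0.09. I'll check this before going down.

play_rows(motion=[0,0,0,0,0,0,0,0,0,0,0,0,0,0,0,0,0,0,0,0,0])

```text
clock: 3.55
eef_pos: [0.5457, 0.0891, 0.0929]
ee_rot: [0.626, 0.78, 0.0, 0.001]
force: [0.1, -0.1, -1.3]
grip_width: 0.003
grip_force: 0.0
```

Run:
```python
from h import *
import g
g.rem(.025,.036)
for i in range(3):
    c=snap('scene'); s=state(); print(s['clock'],s['eef_pos'].round(4),s['joints'].round(4),s['qvel'].round(3), w(c,372,186).round(4), w(c,374,183).round(4))
D=c['depth'];dark=(c['image'].max(2)<50)
for v in range(160,195,3): 
    us=[u for u in range(355,390) if 0<D[v,u]<.72]; 
    if us: print(v,us[0],us[-1],[w(c,u,v).round(3).tolist() for u in(us[0]+1,us[-1]-1)])
```

```text
t 3.55 pos [0.5457 0.0891 0.0929] shift cm [-0.09 -0.11  5.69] turn [ 0.001  0.    -0.002] F [ 0.13 -0.11 -1.28] w 0.002533046913456236 along -0.026
3.6 [0.5455 0.0891 0.0927] [ 0.0272 -0.0373  1.8741 -0.      1.3037 -0.1898] [-0.     0.004  0.004 -0.002 -0.001  0.   ] [0.5609 0.0904 0.1431] [0.5579 0.0938 0.1451]
3.65 [0.5453 0.0891 0.0924] [ 0.0272 -0.0372  1.8744 -0.      1.3037 -0.1898] [ 0.     0.001  0.005  0.    -0.001 -0.   ] [0.5593 0.091  0.1419] [0.5568 0.0942 0.1444]
3.7 [0.5452 0.0891 0.0923] [ 0.0272 -0.037   1.8745 -0.      1.3037 -0.1898] [ 0.     0.001  0.003  0.002 -0.001 -0.001] [0.5598 0.0908 0.1422] [0.5572 0.0941 0.1446]
160 358 389 [[0.543, 0.076, 0.172], [0.597, 0.093, 0.203]]
163 359 389 [[0.546, 0.077, 0.169], [0.589, 0.097, 0.194]]
166 359 389 [[0.545, 0.077, 0.165], [0.576, 0.102, 0.181]]
169 359 379 [[0.546, 0.078, 0.161], [0.579, 0.089, 0.18]]
172 359 378 [[0.546, 0.078, 0.156], [0.558, 0.096, 0.162]]
175 358 378 [[0.545, 0.077, 0.151], [0.56, 0.096, 0.159]]
178 358 377 [[0.547, 0.077, 0.148], [0.559, 0.095, 0.153]]
181 358 377 [[0.546, 0.078, 0.143], [0.557, 0.097, 0.147]]
184 358 377 [[0.547, 0.078, 0.138], [0.559, 0.096, 0.144]]
187 360 376 [[0.552, 0.079, 0.137], [0.557, 0.096, 0.138]]
190 362 369 [[0.554, 0.081, 0.133], [0.553, 0.088, 0.132]]
```

play_rows(motion=[0,0,0,2,0,0,0,0,0,0,2,0,0,0,0,0,0,1.4,0,0,0,0,0,0,0,0,0,0,0,0,0,0,0,0,0])

```text
clock: 4.2
eef_pos: [0.5451, 0.0891, 0.038]
ee_rot: [0.626, 0.78, -0.0, -0.0]
force: [0.9, 0.6, 1.0]
grip_width: 0.002
grip_force: 0.0
```

Run:
```python
from h import *
import g
g.rem(.025,.036)
c=snap('scene')
cv2.imwrite('pics/s3.png',cv2.resize(c['image'][160:270,310:450,::-1],(700,550),interpolation=cv2.INTER_CUBIC))
```

```text
t 4.2 pos [0.5451 0.0891 0.038 ] shift cm [-0.11 -0.05  0.2 ] turn [-0.    -0.    -0.002] F [0.93 0.57 0.98] w 0.0022568724770658587 along -0.0261
```

View pics/s3.png

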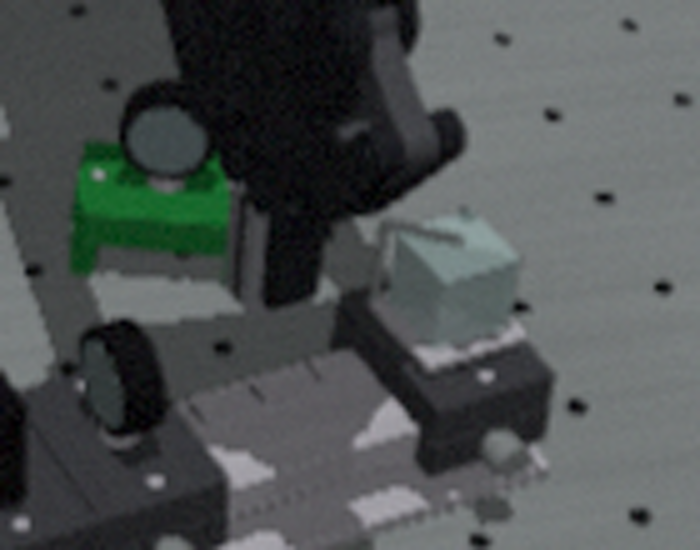

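The picture agrees with the depth: the tip at (290,300) in the crop is still about 40 mm above the rail, with bare rail visible under it. To settle it safely I'll nudge toward the foot. If the reported TCP is right this only starts the push, and if it's wrong nothing gets touched.

play_rows(motion=[0,-0.4,0,0,0,0,0,0,-0.4,0,0,0,0,0,0,-0.3,0,0,0,0,0,0,-0.3,0,0,0,0,0,0,-0.3,0,0,0,0,0])

```text
clock: 4.75
eef_pos: [0.5489, 0.0721, 0.0381]
ee_rot: [0.626, 0.779, 0.0, 0.0]
force: [0.2, 0.2, 0.2]
grip_width: -0.001
grip_force: 0.0
```

play_rows(motion=[0,-0.2,0,0,0,0,0,0,0,0,0,0,0,0,0,0,0,0,0,0,0])

```text
clock: 5.05
eef_pos: [0.5492, 0.0705, 0.038]
ee_rot: [0.626, 0.779, -0.0, -0.0]
force: [-0.0, 0.3, -0.1]
grip_width: -0.002
grip_force: 0.0
```

```bash
cat > row.py <<'E'
from h import *
import g
def rects(c,zs=((.027,.033,'rail'),(.0415,.0465,'plates'))):
    v,u=np.mgrid[200:330,215:470];K=c['mtx'];P=c['pose'];D=c['depth'][200:330,215:470]
    X=np.stack([(u-K[0,2])/K[0,0]*D,-(v-K[1,2])/K[1,1]*D,-D],-1)@P[:3,:3].T+P[:3,3]
    for lo,hi,n in zs:
        m=((X[...,2]>lo)&(X[...,2]<hi)).astype(np.uint8); r=cv2.connectedComponentsWithStats(m)
        for i in range(1,r[0]):
            if r[2][i,4]<60: continue
            q=X[r[1]==i]; a=(q-g.rear)@g.d*1e3; print(n,r[2][i,4],'along',np.percentile(a,[1,99]).round(1))
if __name__=='__main__':
    rects(dict(np.load('top.npz'))) if False else None
    g.rem(.025,.036); rects(snap('top'))
    s=state();c=snap('scene');D=c['depth'];us=[(u,v) for v in range(150,280) for u in range(330,420) if 0<D[v,u]<.72]
    p=np.array([w(c,*q) for q in us])-s['eef_pos'];al=p@g.d;ac=p@np.array([-g.d[1],g.d[0],0])
    k=(abs(al)<.013)&(abs(ac)<.02)&(p[:,2]>.01); print('lowest finger above TCP',np.percentile(p[k,2],[0,1,3]).round(4))
E
python3 row.py
```

```text
t 5.05 pos [0.5492 0.0705 0.038 ] shift cm [ 1.79 -0.05  0.2 ] turn [-0.    -0.    -0.002] F [-0.02  0.32 -0.12] w -0.0020085565894170194 along -0.0071
rail 1464 along [123. 248.]
rail 140 along [-66.6 -33.8]
plates 624 along [ 64.5 119.6]
plates 69 along [248.1 276.4]
plates 86 along [-87.1 -66.9]
lowest finger above TCP [0.038  0.0401 0.0443]
```

There was no force, the row didn't move and the finger is still about 40 mm above the reported TCP. So the real tip sits about 39 mm behind the reported one. I'll back off and go down by that amount, watching the force.

play_rows(motion=[0,1,0,0,0,0,0,0,1,0,0,0,0,0,0,0.1,0,0,0,0,0,0,0,0,1,0,0,0,0,0,0,1,0,0,0])

```text
clock: 5.65
eef_pos: [0.5448, 0.0912, 0.0175]
ee_rot: [0.626, 0.78, 0.0, 0.0]
force: [-0.2, -0.1, -0.6]
grip_width: 0.002
grip_force: 0.0
```

play_rows(motion=[0,0,0,0.7,0,0,0,0,0,0,0.5,0,0,0,0,0,0,0.3,0,0,0,0,0,0,0,0,0,0])

```text
clock: 6.05
eef_pos: [0.5443, 0.0909, 0.0023]
ee_rot: [0.626, 0.779, -0.0, -0.0]
force: [-0.0, -0.4, -0.3]
grip_width: 0.001
grip_force: 0.0
```

```bash
python3 row.py
python3 - <<'E'
from h import *
c=dict(np.load('scene.npz'))
cv2.imwrite('pics/s4.png',cv2.resize(c['image'][160:270,310:450,::-1],(700,550),interpolation=cv2.INTER_CUBIC))
E
```

```text
t 6.05 pos [0.5443 0.0909 0.0023] shift cm [-0.3  -0.01 -3.37] turn [-0.001 -0.    -0.002] F [-0.04 -0.4  -0.27] w 0.0007865843953210588 along -0.028
rail 1466 along [123.3 248.3]
plates 1031 along [ 35.5 119.2]
plates 63 along [249.3 277.3]
plates 157 along [-105.9  -67.1]
lowest finger above TCP [0.0158 0.0245 0.0255]
```

View pics/s4.png

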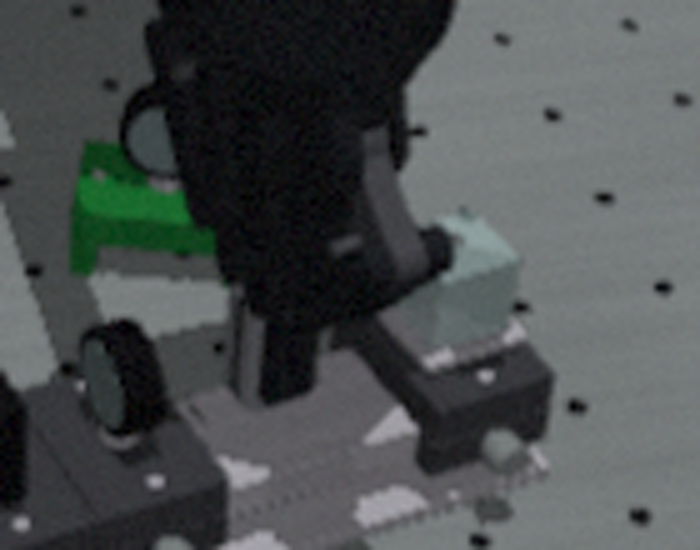

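Confirmed: the reported z of 2 mm is below the rail head and there's no contact. I'll lower 5 mm more and close in.

play_rows(motion=[0,0,0,0.3,0,0,0,0,0,0,0.2,0,0,0,0,-0.4,0,0,0,0,0,0,-0.4,0,0,0,0,0,0,-0.2,0,0,0,0,0])

```text
clock: 6.65
eef_pos: [0.547, 0.0807, -0.0019]
ee_rot: [0.627, 0.779, 0.0, 0.0]
force: [-0.7, 0.6, 0.1]
grip_width: -0.001
grip_force: 0.0
```

play_rows(motion=[0,-0.2,0,0,0,0,0,0,-0.2,0,0,0,0,0,0,-0.2,0,0,0,0,0,0,-0.2,0,0,0,0,0,0,-0.2,0,0,0,0,0])

```text
clock: 7.15
eef_pos: [0.549, 0.0717, -0.0019]
ee_rot: [0.626, 0.78, 0.0, -0.0]
force: [-0.5, 1.8, 0.9]
grip_width: -0.0
grip_force: 0.9
```

```bash
python3 row.py
python3 - <<'E'
from h import *
c=dict(np.load('scene.npz'))
cv2.imwrite('pics/s5.png',cv2.resize(c['image'][160:300,250:430,::-1],(720,560),interpolation=cv2.INTER_CUBIC))
E
```

```text
t 7.15 pos [ 0.549   0.0717 -0.0019] shift cm [ 1.68 -0.05 -3.79] turn [ 0.    -0.001 -0.002] F [-0.45  1.83  0.9 ] w -0.0002253216670431063 along -0.0083
rail 1416 along [126.9 248.1]
rail 100 along [-66.6 -37.5]
plates 750 along [ 60.8 123.2]
plates 75 along [-83.5 -66.5]
lowest finger above TCP [0.021  0.0297 0.0305]
```

View pics/s5.png

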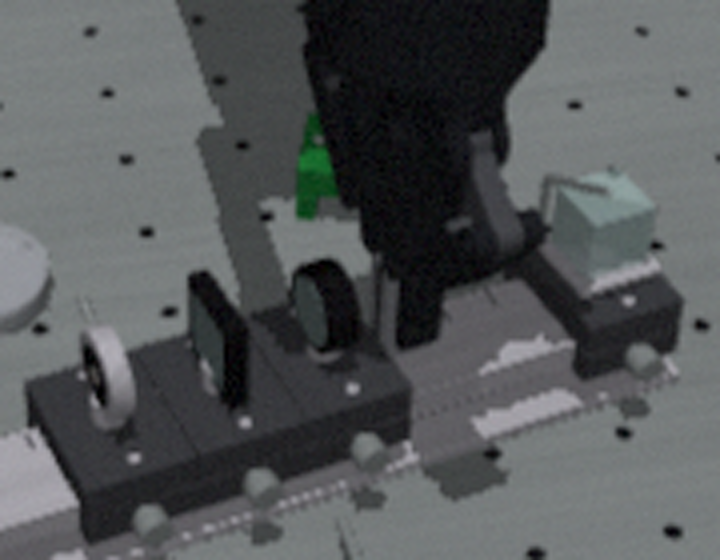

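The fingertip is on the foot of the lens carrier, clear of its mount, and the train moved 3.7 mm together at about 2 N. About 124 mm is left, so I'll keep going steadily.

play_rows(motion=[0,-0.3,0,0,0,0,0,0,-0.4,0,0,0,0,0,0,-0.5,0,0,0,0,0,0,-0.5,0,0,0,0,0,0,-0.5,0,0,0,0,0])

```text
clock: 7.75
eef_pos: [0.5538, 0.0495, -0.002]
ee_rot: [0.626, 0.779, 0.0, 0.0]
force: [-0.2, 2.2, 1.0]
grip_width: 0.002
grip_force: 0.9
```

play_rows(motion=[0,-0.5,0,0,0,0,0,0,-0.5,0,0,0,0,0,0,-0.5,0,0,0,0,0,0,-0.5,0,0,0,0,0,0,-0.5,0,0,0,0,0])

```text
clock: 8.25
eef_pos: [0.5592, 0.0252, -0.002]
ee_rot: [0.626, 0.78, 0.0, -0.0]
force: [-0.4, 1.1, 0.1]
grip_width: -0.003
grip_force: 0.9
```

play_rows(motion=[0,-0.5,0,0,0,0,0,0,-0.5,0,0,0,0,0,0,-0.5,0,0,0,0,0,0,-0.5,0,0,0,0,0,0,-0.5,0,0,0,0,0])

```text
clock: 8.75
eef_pos: [0.5646, 0.0008, -0.002]
ee_rot: [0.626, 0.78, -0.0, -0.0]
force: [-1.0, 2.2, 0.6]
grip_width: 0.0
grip_force: 0.9
```

play_rows(motion=[0,-0.5,0,0,0,0,0,0,-0.5,0,0,0,0,0,0,-0.5,0,0,0,0,0,0,-0.5,0,0,0,0,0,0,-0.4,0,0,0,0,0])

```text
clock: 9.25
eef_pos: [0.5697, -0.0227, -0.002]
ee_rot: [0.626, 0.779, -0.0, 0.0]
force: [-0.6, 2.0, 1.1]
grip_width: 0.002
grip_force: 0.9
```

```bash
python3 row.py|grep -v finger
```

```text
t 9.25 pos [ 0.5697 -0.0227 -0.002 ] shift cm [11.34 -0.05 -3.8 ] turn [ 0.     0.    -0.002] F [-0.59  1.99  1.13] w 0.001935383241473461 along 0.0884
rail 291 along [223.5 248.7]
rail 198 along [40.2 71.3]
rail 1015 along [-66.   21.7]
plates 126 along [199.  220.3]
plates 62 along [248.2 276.2]
plates 317 along [-106.4  -66.8]Traceback (most recent call last):
  File "row.py", line 16, in <module>
    k=(abs(al)<.013)&(abs(ac)<.02)&(p[:,2]>.01); print('lowest finger above TCP',np.percentile(p[k,2],[0,1,3]).round(4))
                                                                                 ~~~~~~~~~~~~~^^^^^^^^^^^^^^^^
    return _quantile_unchecked(
        a, q, axis, out, overwrite_input, method, keepdims, weights)
    return _ureduce(a,
                    func=_quantile_ureduce_func,
    ...<5 lines>...
                    overwrite_input=overwrite_input,
                    method=method)
    r = func(a, **kwargs)
    result = _quantile(arr,
                       quantiles=q,
    ...<2 lines>...
                       out=out,
                       weights=wgt)
    slices_having_nans = np.isnan(arr[-1, ...])
                                  ~~~^^^^^^^^^
IndexError: index -1 is out of bounds for axis 0 with size 0
```

About 27 mm is left. I'll slow down, then creep.

play_rows(motion=[0,-0.4,0,0,0,0,0,0,-0.4,0,0,0,0,0,0,-0.4,0,0,0,0,0,0,-0.3,0,0,0,0,0,0,-0.3,0,0,0,0,0])

```text
clock: 9.85
eef_pos: [0.5735, -0.0401, -0.0021]
ee_rot: [0.626, 0.78, -0.0, -0.0]
force: [-0.6, 2.0, -0.0]
grip_width: 0.003
grip_force: 0.8
```

play_rows(motion=[0,-0.2,0,0,0,0,0,0,-0.1,0,0,0,0,0,0,-0.1,0,0,0,0,0,0,-0.1,0,0,0,0,0,0,-0.1,0,0,0,0,0])

```text
clock: 10.35
eef_pos: [0.5747, -0.0457, -0.0021]
ee_rot: [0.626, 0.78, -0.0, -0.0]
force: [-0.6, 1.2, -0.9]
grip_width: -0.001
grip_force: 0.7
```

```bash
python3 row.py 2>/dev/null|grep -v finger
```

```text
t 10.35 pos [ 0.5747 -0.0457 -0.0021] shift cm [13.69 -0.04 -3.81] turn [-0.    -0.    -0.002] F [-0.64  1.23 -0.87] w -0.0005528597809238545 along 0.1119
rail 1401 along [-65.8  55. ]
rail 138 along [ 73.7 101.5]
plates 62 along [248.1 276.3]
plates 328 along [-106.2  -66.7]
```

About 3–4 mm to go. I'll creep at 5–10 mm/s in short calls and watch the force.

play_rows(motion=[0,-0.1,0,0,0,0,0,0,-0.1,0,0,0,0,0,0,-0.05,0,0,0,0,0])

```text
clock: 10.75
eef_pos: [0.5754, -0.0482, -0.002]
ee_rot: [0.626, 0.78, 0.0, 0.0]
force: [-1.2, 1.6, -0.2]
grip_width: -0.002
grip_force: 0.7
```

play_rows(motion=[0,-0.05,0,0,0,0,0,0,-0.05,0,0,0,0,0])

```text
clock: 10.95
eef_pos: [0.5756, -0.0491, -0.002]
ee_rot: [0.626, 0.78, 0.0, -0.0]
force: [0.4, 0.9, -0.3]
grip_width: -0.004
grip_force: 0.7
```

play_rows(motion=[0,-0.05,0,0,0,0,0,0,0,0,0,0,0,0])

```text
clock: 11.15
eef_pos: [0.5757, -0.0497, -0.002]
ee_rot: [0.626, 0.78, -0.0, 0.0]
force: [-0.0, 0.8, -0.4]
grip_width: -0.0
grip_force: 0.6
```

play_rows(motion=[0,-0.05,0,0,0,0,0,0,-0.05,0,0,0,0,0])

```text
clock: 11.35
eef_pos: [0.5757, -0.0499, -0.002]
ee_rot: [0.626, 0.779, 0.0, -0.001]
force: [-0.8, 5.0, 0.8]
grip_width: 0.002
grip_force: 2.6
```

play_rows(motion=[0,-0.05,0,0,0,0,0,0,-0.05,0,0,0,0,0])

```text
clock: 11.55
eef_pos: [0.5756, -0.0499, -0.002]
ee_rot: [0.626, 0.779, 0.001, -0.002]
force: [-1.8, 8.0, 2.0]
grip_width: 0.001
grip_force: 4.3
```

play_rows(motion=[0,-0.05,0,0,0,0,0,0,0,0,0,0,0,0])

```text
clock: 11.75
eef_pos: [0.5756, -0.0499, -0.002]
ee_rot: [0.626, 0.779, 0.001, -0.002]
force: [-2.6, 9.3, 3.7]
grip_width: 0.002
grip_force: 4.5
```

The train is against the stop at about 9.5 N. I'll ease off a little to a light press and check that it's stable.

play_rows(motion=[0,0.05,0,0,0,0,0,0,0.05,0,0,0,0,0,0,0,0,0,0,0,0,0,0,0,0,0,0,0,0,0,0,0,0,0,0])

```text
clock: 12.25
eef_pos: [0.5756, -0.05, -0.002]
ee_rot: [0.626, 0.78, 0.0, -0.001]
force: [-1.9, 5.1, 1.7]
grip_width: -0.004
grip_force: 2.9
```

play_rows(motion=[0,0,0,0,0,0,0,0,0,0,0,0,0,0,0,0,0,0,0,0,0,0,0,0,0,0,0,0,0,0,0,0,0,0,0])

```text
clock: 12.75
eef_pos: [0.5756, -0.05, -0.002]
ee_rot: [0.626, 0.78, 0.0, -0.001]
force: [-1.1, 6.0, 2.4]
grip_width: -0.0
grip_force: 2.9
```

```bash
python3 row.py 2>/dev/null|grep -v finger
python3 - <<'E'
from h import *
c=snap('scene'); print(state()['force'].round(1))
cv2.imwrite('pics/s6.png',cv2.resize(c['image'][160:370,120:400,::-1],(784,588),interpolation=cv2.INTER_CUBIC))
E
```

```text
t 12.75 pos [ 0.5756 -0.05   -0.002 ] shift cm [14.13 -0.03 -3.77] turn [-0.001 -0.002 -0.002] F [-1.15  6.02  2.4 ] w -0.00030964989229112765 along 0.1162
rail 1463 along [-65.7  60.9]
rail 121 along [ 81.5 108.1]
plates 83 along [241.7 276.7]
plates 326 along [-106.3  -66.8]
[-2.1  4.8  1.7]
```

View pics/s6.png

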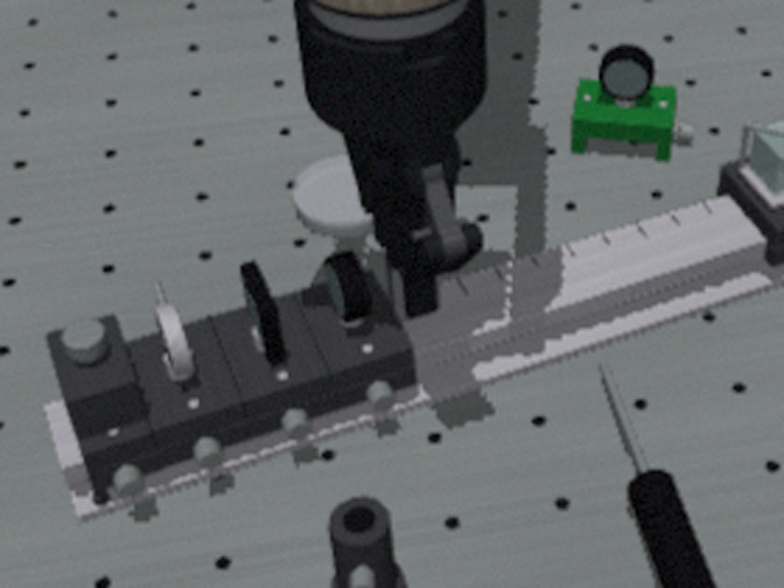

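The three carriers sit in one closed row against the stop, from (140,400) to (410,350). The finger is on the foot at (420,300), the lens is clear, and the press holds steady at about 5–6 N. The cube carrier, driver and dish haven't moved.

```bash
python3 -c "
from bench import job_done;print(job_done())"
```

```text
the job is handed in; nothing more can be done
None
```

The three carriers are pushed home against the end stop as one train and held there by a fingertip on the lens carrier's foot with a steady press of about 5–6 N; the job is handed in after 12.8 s, and the force briefly reached about 10 N at the stop before I eased it off.

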